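Put the microscope's small things away

ROBOT

A 7-joint arm with a two-finger parallel gripper is mounted at the origin on a cart in front of the work surface, level with it; the furniture and walls round the work are solid. World frame = base frame: x ahead of the robot, y to its left, z up, the work surface at z = 0. Lengths are in m, angles in rad, forces in N, time in s.
With the tool pointing down it reaches from about 0.4 to 0.875 m from the base axis. Payload 19.3 kg.
Tool frame: the origin (TCP) lies midway between the tips of the shut fingers; the grasp point (between the pads) lies 19 mm behind it; z points along the fingers, y is the line along which they close (so a half turn about z gives the same grasp; the last joint's range is limited). The gripper opens to 85 mm and grips with 20 to 120 N. Pads are 22 mm wide; open, the fingers measure 114 mm over their backs; the gripper's body (76 mm by 85 mm) begins 54 mm behind the grasp point. The pads swing forward as they close: fully open they stand 13 mm farther back than shut.
Start: joints at [-1.37, 0.521, -0.036, 1.599, 0.021, 1.021, -0.113], TCP at [0.167, 0.602, 0.231] pointing down, gripper open.
Joint ranges: [-2.91, 2.91], [-0.3, 2.13], [-1.5, 1.42], [0.17, 2.43], [-1.26, 4.41], [0.16, 1.93], [-2.52, 2.52]. Speed limits (rad/s): [1.89, 1.89, 2.39, 2.39, 3.01, 3.01, 3.01].

INTERFACE

Orientations are given as [roll, pitch, yaw] about the fixed x, y, z axes, in that order (R = Rz(yaw) Ry(pitch) Rx(roll)).
In Python, from workcell import telemetry, grab_frame, calibration, bot, outline_of, landmark_of gives the robot as it stands. The module is installed in compiled form; this text tells all that it offers.
- The arm moves only by the shell command python3 -m inch 'ROWS' [FORCE]. ROWS is JSON, a list of rows, each a list of 7 numbers: the shift along the tool's x, y, z in m, then the turn, a rotation vector about the tool's x, y, z in rad, then the closure, from 0 (fully open) to 1 (shut). A call has 1 to 5 rows; each row shifts and turns the commanded pose from where the row before left it, along the tool's axes as they then stand; what a row does not reach is not made up. A row lasts 1/10 s, in which the tool goes at most 50 mm and 8.59 degrees, less where a joint would pass 70% of its speed; a pose out of reach is approached as far as the arm can. A call is refused whole if a number of a shift passes 0.05 or a number of a turn 0.15, either way. A call with a gripper value outside its range is refused whole. The fingers move at their own pace and stop on an object; FORCE is the grip in N (left out, the last holds). Time passes only in rows, so rows that do not move let the fingers close. It gives the time, the measured TCP pose, the force, the opening and the grip force at its end, in the units of the state.
- telemetry.observe(): the state, without advancing time (a new reading comes with each control period).
- grab_frame(name): name is "scene" or "top"; returns the picture (420x560x3 uint8, red, green, blue); there is no depth.
- calibration(name): a dict with "fovy" (degrees; the focal length in pixels is half the picture's height over the tangent of half this angle, whatever the lens; pixels are square), "cx", "cy" (the principal point, pixels), "pose" (4x4, takes a point from camera to world coordinates). Camera axes: x right, y down, z forward; pixel columns grow to the right and rows downward; lengths in m; the calibration is good to about 2 mm. A picture is of the moment at which its call begins. calibration takes no time and is no camera call.
- bot.job_done(): hands the job in; it is judged then, once.
Trained networks look in the newest picture that a camera, given by its name, has taken for a name from the list of things; names that differ only in an ending like _2 or _b are one class to them, and where a whole thing is asked for, a point or a joint stands for the part that bears it (a point fixed in the world has none). Each returns a list of dicts, best first, with "score" (0 to 1); they miss things now and then, are a little off and sometimes report something else, mostly with a low value. They report only what shows in the picture. A call takes as long as a camera call.
- outline_of(label, camera): "region" (420x560 bool, what is visible of it) and "rect" ([left, top, right, bottom] in pixels, round what is visible of it).
- landmark_of(label, camera): "xy" ([column, row] in pixels: a listed point, or the origin of a listed thing).
The state is a dict: "clock": time; "qpos": joint angles; "qd": joint speeds; "joint_efforts": joint torques, N m; "position": TCP position; "tool_rot": TCP orientation; "force": force on the tool from outside, world axes, zero at the start; "moment": the same for the moment, N m; "grip_width": finger opening in m; "finger_force": force on a finger pad.
Only numpy, scipy, OpenCV 4.12 (cv2) and the standard library are available. Lean on these libraries where they do the work, as an engineer would, in place of code of your own. Each camera call takes 0.05 s, during which the arm holds its last target. There are 200 camera calls.

TASK

Put the three microscope things away: stand the black spare eyepiece upright inside the wooden case (slide its cover back first, and slide it fully shut again afterwards), stand the oil bottle with the blue cap upright in the middle of the blue dish, and the brown dropper bottle upright in the middle of the orange dish. Leave the date stamp and the tally counter where they are.

Things in the scene. Friction and masses are not known exactly. Their poses are not given: they have to be found in the camera images.
- spare_eyepiece: Spare microscope eyepiece: a black, ribbed, round barrel, 39 mm in diameter and 46 mm high, about 90 g, standing upright on the desk. Origin: centre of its underside; z up along its axis.
- oil_bottle: Small cream-coloured round bottle with a blue screw cap, 66 mm high; body 35 mm in diameter up to 36 mm height, then a shoulder narrowing to the cap, which is 23 mm in diameter from 48 mm to the top; about 60 g, standing upright on the desk. Origin: centre of its underside; z up along its axis.
- dropper_bottle: Slim brown glass bottle with a black rubber dropper top, 102 mm high, body 29 mm in diameter up to 42 mm height, then a shoulder, a collar 21 mm in diameter from 58 to 70 mm and a bulb 15 mm in diameter above it (rigid); about 45 g; tall, so a low grip brings its top close to the gripper's body; standing upright on the desk. Origin: centre of its underside; z up along its axis.
- case: Light wooden case, fixed to the desk, open at the top under a sliding cover. Outside 114 mm along its x, 124 mm along its y; inside 100 x 110 mm; wall 7 mm; inner floor (blue felt) 8 mm above the origin, wall tops 58 mm above it. Origin: centre of its underside; z up. Its x axis points roughly away from the robot; the cover slides along +x to open.
- cover (a joint): The case's flat wooden cover (114 x 114 mm, 6 mm thick, top face 66 mm above the desk). Value in m: 0 = shut, 0.105 = fully open, slid along the case's +x; it may start a little ajar. It stays where it is left; about 2 N moves it. On it stands a dark wooden grip bar, 14 mm thick along the case's x, 50 mm long along the case's y, from 66 to 85 mm above the desk, its centre at case x = -0.025 + joint value, y = 0. When open the cover overhangs the desk behind the case.
- blue_dish: Shallow round blue dish, fixed to the desk, 84 mm in diameter over the rim, rim 9 mm high, inner floor 4 mm above the desk and about 72 mm across. Origin: centre of its underside.
- orange_dish: Shallow round orange dish, fixed to the desk, same size as the blue one. Origin: centre of its underside.
- date_stamp: Bystander: date stamp, black block 26 x 42 mm with a red handle, 69 mm high, loose on the desk. Origin: centre of its underside.
- tally_counter: Bystander: grey metal hand tally counter, 23 x 74 mm and 54 mm high, loose on the desk. Origin: centre of its underside.

How it is judged:
By the outcome, as a careful person would: the job done as asked, in the order asked, and still so for the second after the job is handed in, with the robot touching nothing.
It also fails if it takes over 122 s, if anything falls off the work surface, if the arm or the gripper's body presses on something with over 40 N, if the wrist force passes 120 N, or if a joint passes its speed limit or range.

## Working session

There is one attempt and no reset: what is moved stays moved. The work goes in short steps, Python scripts to look and compute and a shell command to move; the robot and the scene stay as the last step left them, time stands still between calls to the robot, and variables do not carry over. Pictures are saved under pics/ and viewed, at most 14 in all, crops included, and the job is handed in when it is done.

```bash
mkdir -p pics
cat > h.py <<'E'
import numpy as np,cv2
from workcell import telemetry,grab_frame,calibration,bot,outline_of,landmark_of
def K(c):
    d=calibration(c);f=210/np.tan(np.radians(d["fovy"])/2);return f,d["cx"],d["cy"],np.array(d["pose"])
def ray(c,uv):
    f,cx,cy,T=K(c);d=T[:3,:3]@np.array([(uv[0]-cx)/f,(uv[1]-cy)/f,1.]);return T[:3,3],d
def at(c,uv,z):
    o,d=ray(c,uv);return o+d*(z-o[2])/d[2]
def proj(c,p):
    f,cx,cy,T=K(c);q=T[:3,:3].T@(np.array(p)-T[:3,3]);return np.array([f*q[0]/q[2]+cx,f*q[1]/q[2]+cy])
def save(c,n):
    im=grab_frame(c);cv2.imwrite(f'pics/{n}.png',im[...,::-1]);return im
E
python3 - <<'E'
from h import *
np.set_printoptions(precision=4,suppress=True)
s=telemetry.observe();print(s)
for c in("scene","top"):
    save(c,c+"0");print(c,K(c))
    for n in "spare_eyepiece oil_bottle dropper_bottle case cover blue_dish orange_dish date_stamp tally_counter".split():
        l=landmark_of(n,c);o=outline_of(n,c)
        print(n,[(np.round(a["xy"]),round(a["score"],2),at(c,a["xy"],0)) for a in l[:2]],[(np.round(a["rect"]),round(a["score"],2)) for a in o[:2]])
E
```

```text
{'clock': 0.0, 'qpos': array([-1.3702,  0.522 , -0.0363,  1.6   ,  0.0212,  1.0211, -0.1128]), 'qd': array([ 0.0002, -0.0004, -0.0015, -0.0012,  0.001 ,  0.0011,  0.0009]), 'joint_efforts': array([ -0.0005, -92.7084,   1.9798, -36.9957,   0.0179,   0.0077,
         0.    ]), 'position': array([0.1671, 0.6019, 0.2307]), 'tool_rot': array([-3.1405,  0.0001,  2.8708]), 'force': array([-0.6801,  0.3053,  0.2331]), 'moment': array([ 0.0024,  0.0026, -0.0329]), 'finger_force': 0.0, 'grip_width': 0.08549499026341158}
scene (np.float64(440.81437351952434), 289.83091662139145, 208.02171177391378, array([[ 0.8645, -0.1966,  0.4626,  0.0459],
       [-0.5026, -0.3501,  0.7904, -0.7859],
       [ 0.0066, -0.9158, -0.4015,  0.4338],
       [ 0.    ,  0.    ,  0.    ,  1.    ]]))
spare_eyepiece [(array([298., 210.]), 0.78, array([0.5578, 0.0512, 0.    ])), (array([274., 192.]), 0.55, array([0.5601, 0.1783, 0.    ]))] [(array([287., 195., 305., 214.]), 0.62)]
oil_bottle [(array([211., 196.]), 0.79, array([0.4071, 0.2387, 0.    ]))] [(array([200., 168., 219., 190.]), 0.76)]
dropper_bottle [(array([254., 220.]), 0.75, array([0.4376, 0.047 , 0.    ])), (array([286., 242.]), 0.29, array([ 0.449 , -0.0812,  0.    ]))] [(array([247., 181., 260., 223.]), 0.69)]
case [(array([372., 306.]), 0.7, array([ 0.4626, -0.3415,  0.    ]))] [(array([321., 246., 440., 342.]), 0.78)]Traceback (most recent call last):
  File "<stdin>", line 7, in <module>
ValueError: it knows: blue_dish, case, date_stamp, dropper_bottle, oil_bottle, orange_dish, spare_eyepiece, tally_counter
```

View pics/scene0.png

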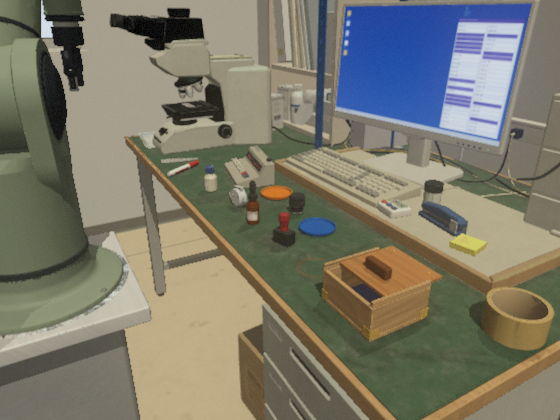

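The scene view shows the case at about (375,290) with its cover ajar, the dishes at (277,193) and (317,227), and the eyepiece at (298,203). The oil bottle is at (211,180), the dropper bottle at (253,210), the stamp at (284,230) and the counter at (240,197).

Run:
```python
from h import *
np.set_printoptions(precision=4,suppress=True)
for c in("top","scene"):
    save(c,c+"1");print(c,*K(c))
    for n in "spare_eyepiece oil_bottle dropper_bottle case blue_dish orange_dish date_stamp tally_counter".split():
        l=landmark_of(n,c);o=outline_of(n,c)
        print(n,[(np.round(a["xy"],1),round(a["score"],2),at(c,a["xy"],0)[:2]) for a in l[:2]],[(np.round(a["rect"]),round(a["score"],2)) for a in o[:2]])
```

```text
top 408.81223829483093 277.8143927349801 203.29373337387534 [[ 0.0128 -0.9854  0.1697  0.2983]
 [-0.9999 -0.0145 -0.0086 -0.0081]
 [ 0.011  -0.1696 -0.9855  1.0761]
 [ 0.      0.      0.      1.    ]]
spare_eyepiece [(array([254.5, 180.9]), 0.53, array([0.544 , 0.0461])), (array([156.5, 224.3]), 0.42, array([0.4227, 0.3019]))] []
oil_bottle [(array([258.3, 183.3]), 0.69, array([0.5375, 0.0357])), (array([161.1, 220.7]), 0.59, array([0.4324, 0.2904]))] [(array([148., 216., 169., 229.]), 0.61), (array([386., 174., 434., 219.]), 0.57)]
dropper_bottle [(array([256.2, 218.2]), 0.5, array([0.4427, 0.0393]))] [(array([250., 212., 258., 228.]), 0.41)]
case [(array([400.9, 214.8]), 0.72, array([ 0.4573, -0.3462]))] [(array([376., 176., 433., 236.]), 0.77)]
blue_dish [(array([292.9, 179.7]), 0.84, array([ 0.5489, -0.0574]))] [(array([279., 164., 308., 200.]), 0.97)]
orange_dish [(array([208.7, 173.7]), 0.91, array([0.562 , 0.1701])), (array([290.8, 178.4]), 0.68, array([ 0.5524, -0.0517]))] [(array([195., 159., 222., 191.]), 0.63)]
date_stamp [(array([299.5, 219.8]), 0.72, array([ 0.4401, -0.0
[... 598 characters left out ...]
203., 167., 218., 193.]), 0.71)]
dropper_bottle [(array([250.9, 223.1]), 0.65, array([0.4258, 0.0378]))] []
case [(array([373.1, 307.8]), 0.72, array([ 0.4611, -0.3459]))] [(array([321., 245., 439., 343.]), 0.86)]
blue_dish [] [(array([298., 217., 333., 236.]), 0.61)]
orange_dish [(array([275.2, 194.3]), 0.62, array([0.5575, 0.165 ]))] [(array([260., 186., 294., 198.]), 0.7)]
date_stamp [(array([282.6, 241.6]), 0.77, array([ 0.4449, -0.0754]))] [(array([245., 181., 258., 222.]), 0.72), (array([274., 211., 293., 247.]), 0.7)]
tally_counter [(array([238. , 204.3]), 0.81, array([0.4447, 0.1515])), (array([282.8, 242.3]), 0.32, array([ 0.4437, -0.0783]))] [(array([229., 186., 249., 206.]), 0.7)]
```

View pics/top1.png

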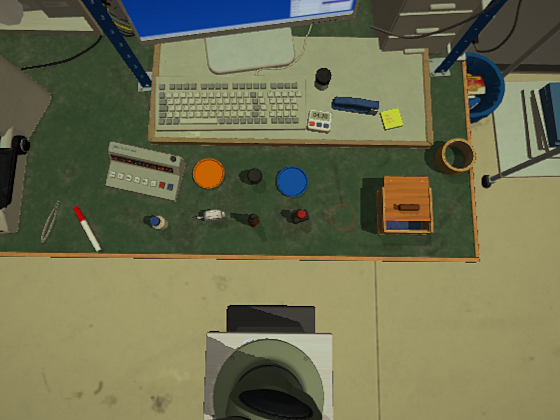

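The top view shows the orange dish at (208,173), blue dish at (292,181), eyepiece at (254,177) and oil bottle at (157,222). The counter is at (211,215), the dropper at (253,220), the stamp at (300,215), the case at (404,206) and its grip bar at (408,207). The cover is ajar toward +x. Next I'll triangulate and zoom in on the case.

Run:
```python
from h import *
a=cv2.imread('pics/top1.png')[165:245,370:445];b=cv2.imread('pics/scene1.png')[240:350,310:445]
a=cv2.resize(a,(375,400),interpolation=cv2.INTER_CUBIC);b=cv2.resize(b,(405,330),interpolation=cv2.INTER_CUBIC)
c=np.zeros((400,780,3),np.uint8);c[:,:375]=a;c[:330,375:]=b;cv2.imwrite('pics/z.png',c)
# expected corner pixels of case-guess & known tops
g={'case':((400.9,214.8),(373.1,307.8)),'oil':((161.1,220.7),(208.8,190.6)),'drop':((256.2,218.2),(250.9,223.1)),'eye':((254.5,180.9),(294.1,209.8))}
for k,(u,v) in g.items():
    print(k,at('top',u,0)[:2],at('scene',v,0)[:2],(at('top',u,0)+at('scene',v,0))[:2]/2)
# caps: centroid of cap in top picture
im=cv2.imread('pics/top1.png');hsv=cv2.cvtColor(im,cv2.COLOR_BGR2HSV)
def cen(m,box):
    x0,y0,x1,y1=box;q=np.zeros_like(m);q[y0:y1,x0:x1]=m[y0:y1,x0:x1];p=np.argwhere(q)[:,::-1];return p.mean(0),len(p),p.min(0),p.max(0)
blue=(hsv[...,0]>100)&(hsv[...,0]<130)&(hsv[...,1]>120)
org=(hsv[...,0]<18)&(hsv[...,1]>200)&(hsv[...,2]>120)
dark=hsv[...,2]<45
for n,m,b,z in(('bluedish',blue,(270,155,315,205),.008),('orange',org,(190,150,225,195),.008),('oilcap',blue,(140,210,175,235),.06),('eye',dark,(240,165,270,192),.04)):
    c,k,lo,hi=cen(m,b);print(n,c,k,lo,hi,at('top',c,z)[:2])
```

```text
case [ 0.4573373  -0.34617433] [ 0.46109229 -0.34587582] [ 0.4592148  -0.34602508]
oil [0.4324467  0.29037437] [0.41460998 0.27546931] [0.42352834 0.28292184]
drop [0.44269286 0.03930451] [0.4258407  0.03775633] [0.43426678 0.03853042]
eye [0.54396039 0.046087  ] [0.5494402  0.05382268] [0.5467003  0.04995484]
bluedish [291.81331593 181.07963446] 766 [276 166] [307 196] [ 0.54316905 -0.05415294]
orange [207.92963464 172.97564276] 739 [193 158] [224 188] [0.56197723 0.1709068 ]
oilcap [154.47058824 220.55882353] 68 [150 216] [159 224] [0.42508791 0.29024568]
eye [250.76954733 176.44032922] 243 [240 168] [261 184] [0.54655186 0.0540294 ]
```

View pics/z.png

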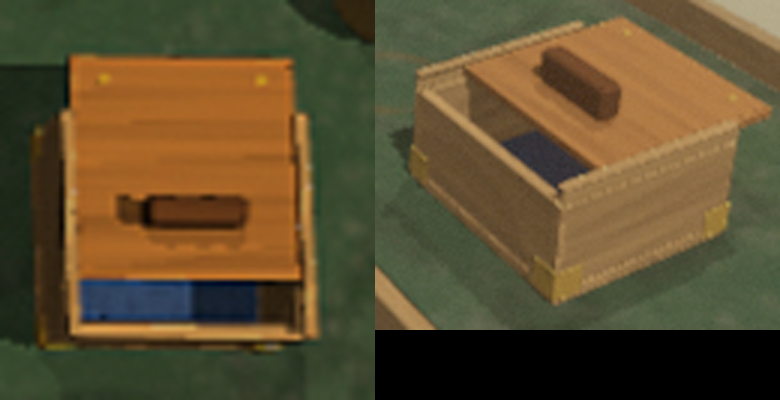

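The zoomed view shows the cover's rear corners at zoom (70,57) and (293,60), and its front edge at (77,277)–(300,279). The bar top centre is at about (198,207), and the front wall top runs (72,333)–(315,336). The cover is therefore open by roughly 30 mm.

Run:
```python
from h import *
np.set_printoptions(precision=4,suppress=True)
P=lambda x,y,z:at('top',(370+x/5-.4,165+y/5-.4),z)[:2]
rl,rr,fl,fr=P(70,57,.066),P(293,60,.066),P(77,277,.066),P(300,279,.066)
print(rl,rr,fl,fr,'c',(rl+rr+fl+fr)/4,'yaw',np.arctan2(*(rl-fl)[::-1]),np.arctan2(*(rr-fr)[::-1]), np.arctan2(*(rl-rr)[::-1])-np.pi/2)
print('bar',P(198,207,.085), 'front wall',P(72,333,.058),P(315,336,.058))
Q=lambda x,y,z:at('scene',(310+(x-375)/3-.4,240+y/3-.4),z)[:2]
print('scene bar top',[Q(*p,.085) for p in((545,52),(562,47),(619,90),(603,96))])
print('bot corners',Q(556,303,0),Q(413,175,0),Q(725,237,0),'cov',Q(622,18,.066),Q(770,110,.066))
```

```text
[ 0.5467 -0.2851] [ 0.5469 -0.399 ] [ 0.4339 -0.2851] [ 0.4345 -0.3969] c [ 0.4905 -0.3415] yaw -0.00014274995298194492 -0.01857915215611799 0.0016621728264938351
bar [ 0.467  -0.3408] front wall [ 0.4066 -0.2839] [ 0.4068 -0.406 ]
scene bar top [array([ 0.4564, -0.3242]), array([ 0.4676, -0.3245]), array([ 0.4645, -0.3721]), array([ 0.4537, -0.3725])]
bot corners [ 0.4058 -0.4047] [ 0.4047 -0.2825] [ 0.5154 -0.4087] cov [ 0.5431 -0.2902] [ 0.5417 -0.4028]
```

```bash
cat >> h.py <<'E'
from scipy.spatial.transform import Rotation as R
import json,sys
def plan(wps,step=.04,turn=.14,clo=0.,rest=0,show=True):
    "wps: (x,y,z,yaw) world, tool down; prints tool-frame rows"
    s=telemetry.observe();p=np.array(s["position"]);r=R.from_euler('xyz',s["tool_rot"]);rows=[]
    for x,y,z,yaw in wps:
        t=np.array([x,y,z]);rt=R.from_euler('xyz',[np.pi,0,yaw])
        w=(r.inv()*rt).as_rotvec();n=max(1,int(np.ceil(max(np.linalg.norm(t-p)/step,np.linalg.norm(w)/turn))))
        p0,r0=p,r
        for i in range(1,n+1):
            pn=p0+(t-p0)*i/n;rn=r0*R.from_rotvec(w*i/n)
            sh=np.round(r.inv().apply(pn-p),3);ro=np.round((r.inv()*rn).as_rotvec(),3)
            rows.append([*map(float,sh),*map(float,ro),clo]);p=p+r.apply(sh);r=r*R.from_rotvec(ro)
    for i in range(0,len(rows),5): print(json.dumps(rows[i:i+5]).replace(" ","").replace("0.0,","0,"))
E
python3 - <<'E'
from h import *
plan([(.40,.40,.24,2.3),(.47,.0,.24,1.75),(.464,-.3445,.20,1.571)],clo=.55)
E
```

```text
[[-0.035,-0.017,-0.001,0,-0,0.071,0.55],[-0.036,-0.014,-0.001,0,-0,0.072,0.55],[-0.036,-0.011,-0.001,0,-0,0.071,0.55],[-0.038,-0.009,-0.001,0,-0,0.071,0.55],[-0.038,-0.006,-0.001,0,-0,0.072,0.55]]
[[-0.038,-0.003,-0.002,0,-0,0.071,0.55],[-0.039,-0.001,-0.001,0,-0,0.071,0.55],[-0.038,0.002,-0.001,0,-0,0.072,0.55],[-0.031,-0.019,0,0,-0,0.05,0.55],[-0.033,-0.018,0,0,-0,0.05,0.55]]
[[-0.033,-0.017,0,0,-0,0.05,0.55],[-0.034,-0.014,0,0,-0,0.05,0.55],[-0.035,-0.013,0,0,-0,0.05,0.55],[-0.035,-0.011,0,0,-0,0.05,0.55],[-0.036,-0.009,0,0,-0,0.05,0.55]]
[[-0.036,-0.008,0,0,-0,0.05,0.55],[-0.036,-0.006,0,0,-0,0.05,0.55],[-0.037,-0.003,0,0,-0,0.05,0.55],[-0.037,-0.002,0,0,-0,0.05,0.55],[-0.038,-0.008,0.004,0,-0,0.02,0.55]]
[[-0.037,-0.006,0.005,0,-0,0.02,0.55],[-0.038,-0.006,0.004,0,-0,0.02,0.55],[-0.038,-0.006,0.005,0,-0,0.019,0.55],[-0.038,-0.004,0.004,0,-0,0.02,0.55],[-0.038,-0.004,0.005,-0,-0,0.02,0.55]]
[[-0.038,-0.003,0.004,-0,-0,0.02,0.55],[-0.038,-0.002,0.005,-0,-0,0.02,0.55],[-0.039,-0.002,0.004,-0,-0,0.02,0.55]]
```

```bash
python3 -m inch '[[-0.035,-0.017,-0.001,0,0,0.071,0.55],[-0.036,-0.014,-0.001,0,0,0.071,0.55],[-0.036,-0.011,-0.001,0,0,0.071,0.55],[-0.038,-0.009,-0.001,0,0,0.071,0.55],[-0.038,-0.006,-0.001,0,0,0.071,0.55]]' 30
python3 -m inch '[[-0.038,-0.003,-0.002,0,0,0.071,0.55],[-0.039,-0.001,-0.001,0,0,0.071,0.55],[-0.038,0.002,-0.001,0,0,0.071,0.55],[-0.031,-0.019,0,0,0,0.05,0.55],[-0.033,-0.018,0,0,0,0.05,0.55]]'
python3 -m inch '[[-0.033,-0.017,0,0,0,0.05,0.55],[-0.034,-0.014,0,0,0,0.05,0.55],[-0.035,-0.013,0,0,0,0.05,0.55],[-0.035,-0.011,0,0,0,0.05,0.55],[-0.036,-0.009,0,0,0,0.05,0.55]]'
python3 -m inch '[[-0.036,-0.008,0,0,0,0.05,0.55],[-0.036,-0.006,0,0,0,0.05,0.55],[-0.037,-0.003,0,0,0,0.05,0.55],[-0.037,-0.002,0,0,0,0.05,0.55],[-0.038,-0.008,0.004,0,0,0.02,0.55]]'
python3 -m inch '[[-0.037,-0.006,0.005,0,0,0.02,0.55],[-0.038,-0.006,0.004,0,0,0.02,0.55],[-0.038,-0.006,0.005,0,0,0.02,0.55],[-0.038,-0.004,0.004,0,0,0.02,0.55],[-0.038,-0.004,0.005,0,0,0.02,0.55]]'
python3 -m inch '[[-0.038,-0.003,0.004,0,0,0.02,0.55],[-0.038,-0.002,0.005,0,0,0.02,0.55],[-0.039,-0.002,0.004,0,0,0.02,0.55],[0,0,0,0,0,0,0.55],[0,0,0,0,0,0,0.55]]'
python3 - <<'E'
from h import *
plan([(.464,-.3445,.12,1.571)],clo=.55)
E
```

```text
clock: 2.65
position: [0.3138, 0.4748, 0.2365]
tool_rot: [3.141, -0.0, 2.513]
force: [-0.0, 0.6, 0.7]
grip_width: 0.0383
finger_force: 0.0
clock: 3.15
position: [0.4138, 0.3264, 0.2401]
tool_rot: [-3.142, 0.0, 2.2]
force: [1.1, 0.2, 0.3]
grip_width: 0.0384
finger_force: 0.0
clock: 3.65
position: [0.446, 0.1443, 0.2405]
tool_rot: [3.141, -0.0, 1.951]
force: [0.4, 0.1, 0.2]
grip_width: 0.0381
finger_force: 0.0
clock: 4.15
position: [0.4718, -0.0397, 0.2367]
tool_rot: [3.14, 0.0, 1.731]
force: [0.7, -0.3, -0.5]
grip_width: 0.0387
finger_force: 0.0
clock: 4.65
position: [0.4681, -0.2307, 0.2133]
tool_rot: [3.141, 0.0, 1.632]
force: [0.2, 0.7, 0.3]
grip_width: 0.0383
finger_force: 0.0
clock: 5.15
position: [0.4655, -0.3449, 0.2]
tool_rot: [-3.141, -0.0, 1.571]
force: [0.4, 0.8, 0.4]
grip_width: 0.0385
finger_force: 0.0
[[0,-0,0.027,-0,-0,0,0.55],[0,-0.001,0.026,-0,-0,0,0.55],[0,-0,0.027,-0.001,-0,0,0.55]]
```

```bash
python3 -m inch '[[0,-0.001,0.035,0,0,0,0.55],[0,0,0.035,0,0,0,0.55],[0,0,0.030,0,0,0,0.55],[0,0,0,0,0,0,0.55]]'
python3 - <<'E'
from h import *
a=save('scene','s2')[220:340,310:450];b=save('top','t2')[160:245,370:445]
c=np.zeros((425,795,3),np.uint8);c[:360,:420]=cv2.resize(a,(420,360));c[:,420:]=cv2.resize(b,(375,425));cv2.imwrite('pics/z2.png',c[...,::-1])
E
```

```text
clock: 5.55
position: [0.4639, -0.3419, 0.0975]
tool_rot: [-3.137, -0.003, 1.575]
force: [1.0, 0.6, 0.9]
grip_width: 0.0385
finger_force: 0.0
```

View pics/z2.png

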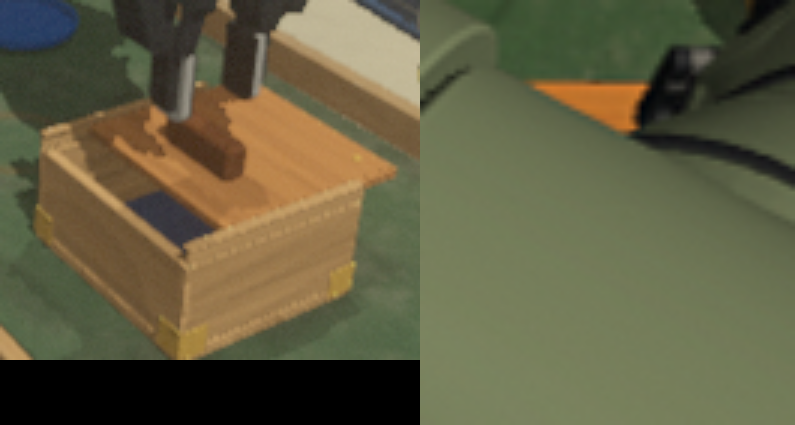

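The scene crop shows the open fingers above the bar, one on each side of it. I'll descend and grip.

```bash
python3 -m inch '[[0,0,0.015,0,0,0,0.55],[0,0,0.013,0,0,0,0.55],[0,0,0,0,0,0,0.55],[0,0,0,0,0,0,0.7],[0,0,0,0,0,0,0.95]]' 25
python3 -m inch '[[0,0,0,0,0,0,0.95],[0,0,0,0,0,0,0.95],[0,0,0,0,0,0,0.95]]'
```

```text
clock: 6.15
position: [0.4651, -0.3446, 0.0728]
tool_rot: [3.141, 0.0, 1.573]
force: [-1.5, 1.1, 9.8]
grip_width: 0.0131
finger_force: 30.7
clock: 6.45
position: [0.4651, -0.3446, 0.0728]
tool_rot: [3.141, 0.0, 1.573]
force: [-0.8, 0.3, 6.8]
grip_width: 0.0133
finger_force: 30.1
```

```bash
python3 -m inch '[[0,0.005,-0.001,0,0,0,0.95],[0,0.015,0,0,0,0,0.95],[0,0.015,0,0,0,0,0.95],[0,0.015,0,0,0,0,0.95],[0,0.015,0,0,0,0,0.95]]'
python3 -m inch '[[0,0.008,0,0,0,0,0.95],[0,0.004,0,0,0,0,0.95],[0,0,0,0,0,0,0.95]]'
```

```text
clock: 6.95
position: [0.5301, -0.3446, 0.073]
tool_rot: [-3.141, 0.0, 1.572]
force: [-1.6, -3.8, -6.0]
grip_width: 0.0135
finger_force: 28.6
clock: 7.25
position: [0.5412, -0.3446, 0.073]
tool_rot: [-3.14, 0.0, 1.572]
force: [-3.1, -3.9, -4.3]
grip_width: 0.0129
finger_force: 28.7
```

```bash
python3 -m inch '[[0,0.002,0,0,0,0,0.95],[0,0,0,0,0,0,0.95]]'
python3 -m inch '[[0,0.002,0,0,0,0,0.95],[0,0,0,0,0,0,0.95]]'
python3 -m inch '[[0,0.002,0,0,0,0,0.95],[0,0,0,0,0,0,0.95]]'
```

```text
clock: 7.45
position: [0.5415, -0.3446, 0.0729]
tool_rot: [-3.137, -0.001, 1.572]
force: [-13.8, -0.6, 3.0]
grip_width: 0.0135
finger_force: 29.6
clock: 7.65
position: [0.5416, -0.3446, 0.0729]
tool_rot: [-3.134, -0.002, 1.571]
force: [-24.9, 0.9, 11.1]
grip_width: 0.0129
finger_force: 30.6
clock: 7.85
position: [0.5418, -0.3446, 0.0728]
tool_rot: [-3.131, -0.003, 1.57]
force: [-35.9, 4.4, 19.7]
grip_width: 0.0132
finger_force: 31.6
```

Cover is fully open: the bar stops at x=0.5415, so the case centre is at x≈0.4615. I'll release and head to the eyepiece.

```bash
python3 -m inch '[[0,-0.006,0,0,0,0,0.95],[0,0,0,0,0,0,0.6],[0,0,0,0,0,0,0.55],[0,0,-0.03,0,0,0,0.55],[0,0,-0.04,0,0,0,0.4]]'
python3 - <<'E'
from h import *
print(telemetry.observe()['position'])
plan([(.54,-.30,.18,1.4),(.547,.052,.16,0)],clo=.3)
E
```

```text
clock: 8.35
position: [0.5418, -0.3433, 0.1428]
tool_rot: [-3.139, -0.001, 1.573]
force: [0.7, 0.7, 0.0]
grip_width: 0.0504
finger_force: 0.0
[ 0.5417733  -0.3433401   0.14283004]
[[0.022,-0.001,-0.019,-0.001,-0.001,0.087,0.3],[0.021,-0.003,-0.018,-0.001,-0,0.086,0.3],[0.032,-0.005,0.002,-0,0,0.127,0.3],[0.031,-0.008,0.002,-0,0,0.128,0.3],[0.029,-0.013,0.001,-0,0,0.127,0.3]]
[[0.028,-0.016,0.002,-0,0,0.127,0.3],[0.025,-0.02,0.002,-0,0,0.128,0.3],[0.022,-0.022,0.002,-0,0,0.127,0.3],[0.02,-0.026,0.002,-0,0,0.127,0.3],[0.016,-0.027,0.002,-0,0,0.127,0.3]]
[[0.013,-0.03,0.001,-0,0,0.128,0.3],[0.009,-0.031,0.002,-0,0,0.127,0.3],[0.004,-0.031,0.002,-0,0,0.127,0.3]]
```

```bash
python3 -m inch '[[0.022,-0.001,-0.019,0,0,0.087,0.3],[0.021,-0.003,-0.018,0,0,0.086,0.3],[0.032,-0.005,0.002,0,0,0.127,0.3],[0.031,-0.008,0.002,0,0,0.128,0.3],[0.029,-0.013,0.001,0,0,0.127,0.3]]'
python3 -m inch '[[0.028,-0.016,0.002,0,0,0.127,0.3],[0.025,-0.02,0.002,0,0,0.128,0.3],[0.022,-0.022,0.002,0,0,0.127,0.3],[0.02,-0.026,0.002,0,0,0.127,0.3],[0.016,-0.027,0.002,0,0,0.127,0.3]]'
python3 -m inch '[[0.013,-0.03,0.001,0,0,0.128,0.3],[0.009,-0.031,0.002,0,0,0.127,0.3],[0.004,-0.031,0.002,0,0,0.127,0.3],[0,0,0,0,0,0,0.3],[0,0,0,0,0,0,0.3]]'
python3 - <<'E'
from h import *
im=save('scene','s3')
o=[x for x in outline_of('spare_eyepiece','scene') ];print([(x['rect'],x['score']) for x in o])
print([proj('scene',(.547,.052,z)) for z in(0,.046)])
a=im[120:250,220:360];b=im[220:340,310:450]
cv2.imwrite('pics/z3.png',np.hstack([cv2.resize(a,(420,390)),cv2.copyMakeBorder(cv2.resize(b,(350,300)),0,90,0,0,0)])[...,::-1])
E
```

```text
clock: 8.85
position: [0.5425, -0.2032, 0.1756]
tool_rot: [3.141, -0.001, 1.013]
force: [1.0, 1.2, -0.4]
grip_width: 0.0597
finger_force: 0.0
clock: 9.35
position: [0.5458, -0.0433, 0.1655]
tool_rot: [-3.141, -0.001, 0.378]
force: [0.9, -0.7, -0.2]
grip_width: 0.0598
finger_force: 0.0
clock: 9.85
position: [0.5474, 0.0518, 0.1603]
tool_rot: [3.141, -0.0, 0.003]
force: [-0.6, -1.0, 0.4]
grip_width: 0.0598
finger_force: 0.0
[([289.2, 190.8, 303.5, 217.2], 0.57)]
[array([293.61782502, 210.26551414]), array([293.81209341, 192.61562876])]
```

View pics/z3.png

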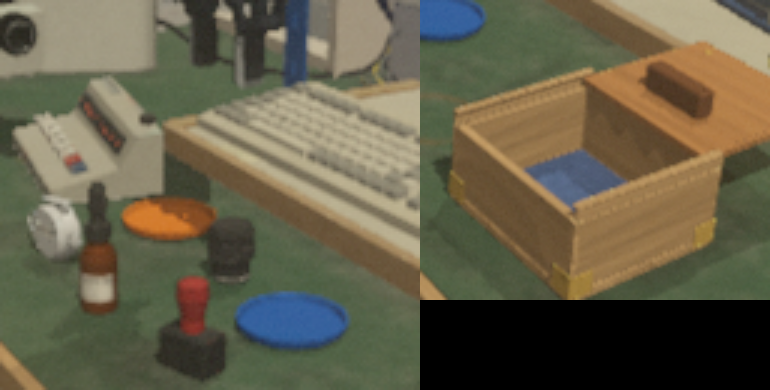

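The cover is fully open. In the left crop the eyepiece's top centre is at crop (231,227), which is pixel (297,195.7), and the gripper hovers behind it. I'll refine its position.

Run:
```python
from h import *
print(at('scene',(296.6,195.3),.046)[:2], at('scene',(296.6,212.9),0)[:2])
im=cv2.imread('pics/top1.png');a=im[160:200,230:280];
c=cv2.resize(a,(500,400),interpolation=cv2.INTER_CUBIC);b=cv2.resize(im[205:235,235:275],(280,210),interpolation=cv2.INTER_CUBIC);d=cv2.resize(im[205:235,140:180],(280,210),interpolation=cv2.INTER_CUBIC)
o=np.zeros((420,780,3),np.uint8);o[:400,:500]=c;o[:210,500:]=b;o[210:,500:]=d;cv2.imwrite('pics/z4.png',cv2.convertScaleAbs(o,alpha=1.8))
for p in((.547,.052),(.555,.045)): print(proj('top',(*p,.046)))
```

```text
[0.54401933 0.0341363 ] [0.54531641 0.03515523]
[251.43327565 175.73930762]
[254.21211979 172.76977404]
```

View pics/z4.png

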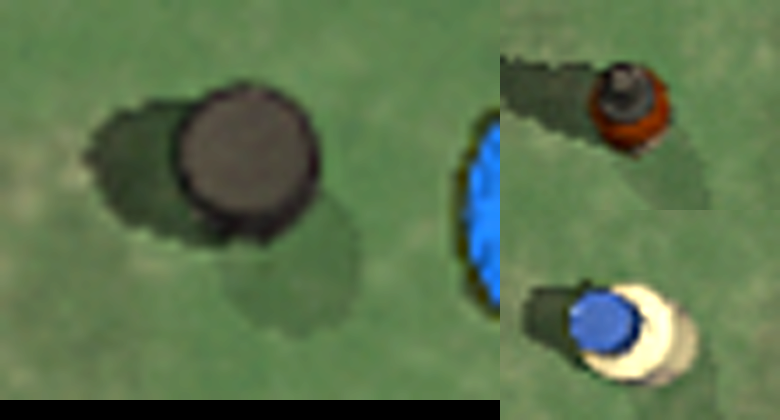

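In the zoomed top view, the eyepiece top is at zoom (247,150), the dropper body at (630,108) with its bulb at (626,82), and the oil cap at (605,322).

Run:
```python
from h import *
print('eye',at('top',(254.25,174.55),.046)[:2])
f=lambda x,y,x0,y0,z:at('top',(x0+x/7-.43,y0+y/7-.43),z)[:2]
print('drop body',f(130,110,235,205,.042),'bulb',f(126,82,235,205,.10))
print('oil cap',f(105,112,140,205,.066),'body',f(134,124,140,205,.036))
plan([(.548,.042,.13,0)],clo=.3)
```

```text
eye [0.55026962 0.04479526]
drop body [0.43159475 0.0451233 ] bulb [0.43380125 0.04373736]
oil cap [0.42431486 0.28823642] body [0.4238018  0.28621544]
[[0.001,0.008,0.031,0,-0.001,0.001,0.3]]
```

```bash
python3 -m inch '[[0.001,0.011,0.04,0,0,0,0.3],[0,0,0.04,0,0,0,0.3],[0,0,0.04,0,0,0,0.3],[0,0,0.02,0,0,0,0.3],[0,0,0.012,0,0,0,0.3]]'
python3 -m inch '[[0,0,0,0,0,0,0.3],[0,0,0,0,0,0,0.5],[0,0,0,0,0,0,0.8],[0,0,0,0,0,0,0.8],[0,0,0,0,0,0,0.8]]' 25
```

```text
clock: 10.45
position: [0.5477, 0.0386, 0.007]
tool_rot: [3.141, 0.001, -0.001]
force: [0.8, 0.4, 0.7]
grip_width: 0.06
finger_force: 0.0
clock: 10.95
position: [0.5488, 0.0397, 0.0096]
tool_rot: [-3.141, -0.002, -0.0]
force: [-1.8, -1.1, 9.1]
grip_width: 0.0378
finger_force: 25.3
```

```bash
python3 -m inch '[[0,0,-0.02,0,0,0,0.8],[0,0,-0.04,0,0,0,0.8],[0,0,-0.04,0,0,0,0.8],[0,0,-0.03,0,0,0,0.8],[0,0,0,0,0,0,0.8]]'
python3 - <<'E'
from h import *
im=save('scene','s5')
print(at('scene',(0,0),0)[:0])
cv2.imwrite('pics/z5.png',cv2.resize(im[120:250,220:360],(560,520))[...,::-1])
plan([(.458,-.3445,.16,0)],clo=.8)
E
```

```text
clock: 11.45
position: [0.5498, 0.04, 0.1424]
tool_rot: [-3.14, -0.006, 0.0]
force: [0.2, -0.2, -1.4]
grip_width: 0.0381
finger_force: 25.5
[]
[[-0.009,0.038,-0.002,-0,-0,0,0.8],[-0.009,0.039,-0.002,-0,-0.001,0,0.8],[-0.009,0.038,-0.002,-0,0,0,0.8],[-0.009,0.039,-0.002,-0.001,-0,0,0.8],[-0.01,0.038,-0.002,0,-0.001,0,0.8]]
[[-0.009,0.039,-0.002,0,0,0,0.8],[-0.009,0.038,-0.002,0,-0,0,0.8],[-0.009,0.039,-0.002,-0,-0.001,0,0.8],[-0.009,0.038,-0.002,-0,0,0,0.8],[-0.009,0.039,-0.002,-0,-0,0,0.8]]
```

View pics/z5.png

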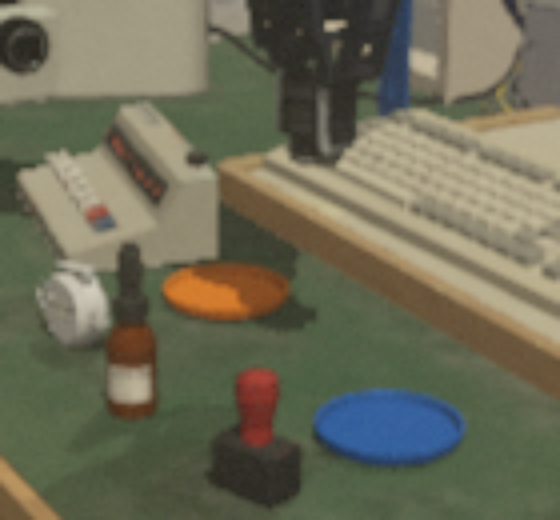

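The eyepiece is held: it shows between the fingers at crop (320,110) and its old spot is empty. I'll move over the case and lower it.

```bash
python3 -m inch '[[-0.009,0.038,-0.002,0,0,0,0.8],[-0.009,0.039,-0.002,0,0,0,0.8],[-0.009,0.038,-0.002,0,0,0,0.8],[-0.009,0.039,-0.002,0,0,0,0.8],[-0.01,0.038,-0.002,0,0,0,0.8]]'
python3 -m inch '[[-0.009,0.039,-0.002,0,0,0,0.8],[-0.009,0.038,-0.002,0,0,0,0.8],[-0.009,0.039,-0.002,0,0,0,0.8],[-0.009,0.038,-0.002,0,0,0,0.8],[-0.009,0.039,-0.002,0,0,0,0.8]]'
python3 -m inch '[[0,0,0,0,0,0,0.8],[0,0,0,0,0,0,0.8],[0,0,0,0,0,0,0.8]]'
python3 - <<'E'
from h import *
im=save('scene','s6')
cv2.imwrite('pics/z6.png',cv2.resize(im[170:350,310:450],(560,600*18//15-120+120-120))[...,::-1])
plan([(.458,-.3445,.07,0)],clo=.8)
E
```

```text
clock: 12.0
position: [0.5012, -0.1534, 0.1479]
tool_rot: [-3.141, 0.001, 0.0]
force: [0.7, -0.7, -1.0]
grip_width: 0.0382
finger_force: 25.6
clock: 12.5
position: [0.4563, -0.3462, 0.1577]
tool_rot: [-3.141, 0.001, 0.0]
force: [1.1, 0.7, -0.3]
grip_width: 0.0385
finger_force: 25.6
clock: 12.8
position: [0.4572, -0.3441, 0.1577]
tool_rot: [-3.141, 0.001, 0.001]
force: [0.7, 0.5, -1.4]
grip_width: 0.0381
finger_force: 25.7
[[0,0,0.029,-0,0,0,0.8],[0,0,0.03,-0.001,0,0.001,0.8],[0.001,0.001,0.029,0,0,0,0.8]]
```

View pics/z6.png

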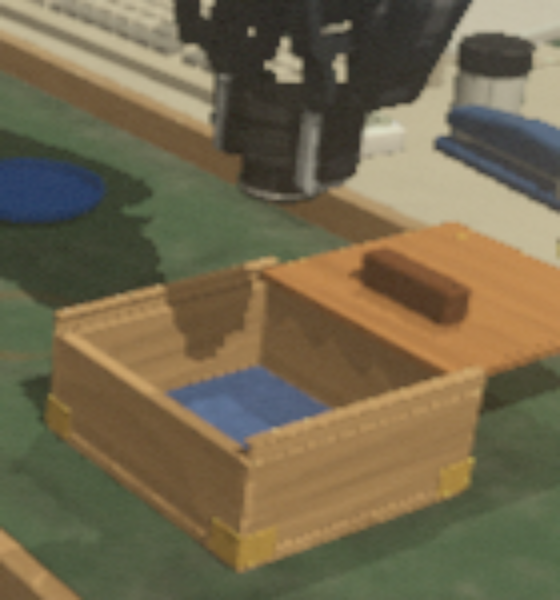

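The eyepiece is upright in the grip above the open case. I'll lower it.

```bash
python3 -m inch '[[0,0,0.03,0,0,0,0.8],[0,0,0.03,0,0,0,0.8],[0,0,0.03,0,0,0,0.8],[0,0,0.025,0,0,0,0.8],[0,0,0.015,0,0,0,0.8]]'
python3 -m inch '[[0,0,0.007,0,0,0,0.8],[0,0,0,0,0,0,0.8],[0,0,0,0,0,0,0.8]]'
```

```text
clock: 13.35
position: [0.457, -0.3436, 0.0265]
tool_rot: [-3.14, 0.001, 0.001]
force: [-0.1, 0.1, -1.3]
grip_width: 0.038
finger_force: 25.7
clock: 13.65
position: [0.4574, -0.3454, 0.0222]
tool_rot: [3.141, -0.001, -0.0]
force: [0.9, -0.6, -0.9]
grip_width: 0.0379
finger_force: 25.7
```

```bash
python3 -m inch '[[0,0,0.002,0,0,0,0.8],[0,0,0,0,0,0,0.8]]'
python3 -m inch '[[0,0,0.002,0,0,0,0.8],[0,0,0,0,0,0,0.8]]'
```

```text
clock: 13.85
position: [0.4573, -0.3452, 0.0198]
tool_rot: [3.141, -0.001, -0.0]
force: [-0.0, -0.4, -0.2]
grip_width: 0.038
finger_force: 25.7
clock: 14.05
position: [0.4573, -0.3453, 0.0177]
tool_rot: [3.141, -0.001, -0.0]
force: [0.5, 0.3, 3.8]
grip_width: 0.038
finger_force: 26.0
```

```bash
python3 -m inch '[[0,0,0,0,0,0,0.5],[0,0,0,0,0,0,0.35],[0,0,0,0,0,0,0.35],[0,0,-0.02,0,0,0,0.35],[0,0,-0.03,0,0,0,0.35]]'
python3 -m inch '[[0,0,-0.04,0,0,0,0.35],[0,0,-0.04,0,0,0,0.5],[0,0,-0.02,0,0,0,0.55],[0,0,0,0,0,0,0.55]]'
python3 - <<'E'
from h import *
im=save('scene','s7')
cv2.imwrite('pics/z7.png',cv2.resize(im[200:350,310:450],(560,600))[...,::-1])
plan([(.5415,-.3445,.15,1.571)],clo=.55)
E
```

```text
clock: 14.55
position: [0.4562, -0.3447, 0.0668]
tool_rot: [-3.14, 0.002, -0.0]
force: [0.2, -0.3, 0.0]
grip_width: 0.0557
finger_force: 0.0
clock: 14.95
position: [0.4579, -0.3459, 0.1699]
tool_rot: [3.14, -0.003, -0.0]
force: [0.9, -1.0, -0.4]
grip_width: 0.0381
finger_force: 0.0
[[0.007,-0,0.002,0,-0,-0.131,0.55],[0.007,0.001,0.001,0,-0,-0.131,0.55],[0.007,0.002,0.002,0.001,-0,-0.131,0.55],[0.006,0.002,0.001,-0,-0,-0.131,0.55],[0.006,0.004,0.002,-0,-0,-0.131,0.55]]
[[0.006,0.004,0.001,0,-0.001,-0.13,0.55],[0.005,0.005,0.002,0,0,-0.131,0.55],[0.004,0.005,0.001,0,0,-0.131,0.55],[0.004,0.006,0.002,0,0,-0.131,0.55],[0.003,0.007,0.001,0.001,0,-0.131,0.55]]
[[0.001,0.007,0.002,-0,0,-0.131,0.55],[0.001,0.007,0.001,-0,0,-0.131,0.55]]
```

View pics/z7.png

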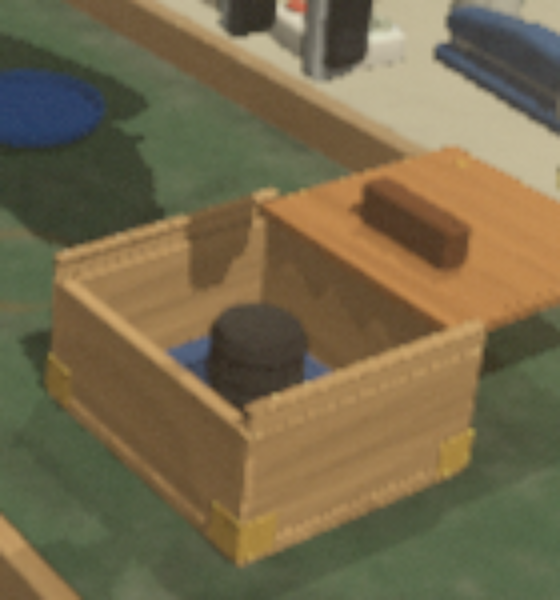

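The eyepiece stands upright in the case at crop (258,350), well inside the walls. Next I'll close the cover.

```bash
python3 -m inch '[[0.007,0,0.002,0,0,-0.131,0.55],[0.007,0.001,0.001,0,0,-0.131,0.55],[0.007,0.002,0.002,0,0,-0.131,0.55],[0.006,0.002,0.001,0,0,-0.131,0.55],[0.006,0.004,0.002,0,0,-0.131,0.55]]'
python3 -m inch '[[0.006,0.004,0.001,0,0,-0.13,0.55],[0.005,0.005,0.002,0,0,-0.131,0.55],[0.004,0.005,0.001,0,0,-0.131,0.55],[0.004,0.006,0.002,0,0,-0.131,0.55],[0.003,0.007,0.001,0,0,-0.131,0.55]]'
python3 -m inch '[[0.001,0.007,0.002,0,0,-0.131,0.55],[0.001,0.007,0.001,0,0,-0.131,0.55],[0,0,0,0,0,0,0.55],[0,0,0,0,0,0,0.55]]'
```

```text
clock: 15.5
position: [0.4917, -0.3449, 0.158]
tool_rot: [-3.14, 0.0, 0.66]
force: [0.0, -1.4, -0.3]
grip_width: 0.0386
finger_force: 0.0
clock: 16.0
position: [0.5271, -0.3437, 0.1508]
tool_rot: [-3.14, -0.001, 1.314]
force: [0.5, -0.1, -0.2]
grip_width: 0.0379
finger_force: 0.0
clock: 16.4
position: [0.5408, -0.3449, 0.1484]
tool_rot: [-3.141, -0.001, 1.566]
force: [-1.2, -0.4, 0.7]
grip_width: 0.0386
finger_force: 0.0
```

```bash
python3 -m inch '[[0,0,0.03,0,0,0,0.55],[0,0,0.03,0,0,0,0.55],[0,0,0.013,0,0,0,0.55],[0,0,0,0,0,0,0.55],[0,0,0,0,0,0,0.7]]'
python3 -m inch '[[0,0,0,0,0,0,0.95],[0,0,0,0,0,0,0.95],[0,0,0,0,0,0,0.95],[0,0,0,0,0,0,0.95]]'
```

```text
clock: 16.9
position: [0.5415, -0.3454, 0.0772]
tool_rot: [3.141, 0.001, 1.569]
force: [-0.8, -0.2, 0.1]
grip_width: 0.0263
finger_force: 0.0
clock: 17.3
position: [0.5413, -0.3455, 0.0778]
tool_rot: [3.141, 0.001, 1.57]
force: [-5.2, 1.0, 5.5]
grip_width: 0.0129
finger_force: 28.2
```

```bash
python3 -m inch '[[0,-0.008,0,0,0,0,0.95],[0,-0.015,0,0,0,0,0.95],[0,-0.015,0,0,0,0,0.95],[0,-0.015,0,0,0,0,0.95],[0,-0.015,0,0,0,0,0.95]]'
python3 -m inch '[[0,-0.015,0,0,0,0,0.95],[0,-0.01,0,0,0,0,0.95],[0,-0.006,0,0,0,0,0.95],[0,-0.004,0,0,0,0,0.95],[0,0,0,0,0,0,0.95]]'
python3 -m inch '[[0,-0.003,0,0,0,0,0.95],[0,0,0,0,0,0,0.95]]'
python3 -m inch '[[0,-0.002,0,0,0,0,0.95],[0,0,0,0,0,0,0.95]]'
```

```text
clock: 17.8
position: [0.4736, -0.3454, 0.0777]
tool_rot: [3.139, 0.001, 1.57]
force: [2.2, -1.4, 6.6]
grip_width: 0.0126
finger_force: 28.2
clock: 18.3
position: [0.4383, -0.3454, 0.0777]
tool_rot: [3.14, 0.001, 1.57]
force: [-1.9, 0.1, 9.1]
grip_width: 0.0134
finger_force: 28.6
clock: 18.5
position: [0.4361, -0.3455, 0.0777]
tool_rot: [3.139, 0.001, 1.57]
force: [2.0, 0.1, 8.2]
grip_width: 0.0131
finger_force: 28.5
clock: 18.7
position: [0.436, -0.3454, 0.0778]
tool_rot: [3.136, 0.002, 1.571]
force: [13.9, -0.6, -1.2]
grip_width: 0.0132
finger_force: 27.7
```

The cover is shut against its stop (bar at 0.436). I'll release it and head for the oil bottle.

```bash
python3 -m inch '[[0,0.002,0,0,0,0,0.95],[0,0,0,0,0,0,0.6],[0,0,0,0,0,0,0.5],[0,0,-0.03,0,0,0,0.45],[0,0,-0.04,0,0,0,0.45]]'
python3 - <<'E'
from h import *
plan([(.45,-.25,.19,1.571),(.45,.15,.19,1.571),(.4225,.2845,.13,1.571)],step=.045,clo=.45)
E
```

```text
clock: 19.2
position: [0.4342, -0.3444, 0.146]
tool_rot: [-3.139, -0.001, 1.57]
force: [0.9, 0.0, 1.6]
grip_width: 0.0472
finger_force: 0.0
[[0.032,0.005,-0.015,-0.001,-0,-0,0.45],[0.031,0.005,-0.014,-0.001,-0.001,-0,0.45],[0.031,0.006,-0.015,-0.001,-0,-0.001,0.45],[0.044,-0,0,0,-0,0,0.45],[0.045,-0,0,0,-0,0,0.45]]
[[0.044,-0,0,0,-0,0,0.45],[0.045,-0,0,0,-0,0,0.45],[0.044,-0,0,0,-0,0,0.45],[0.045,-0,0,0,-0,0,0.45],[0.044,-0,0,0,-0,0,0.45]]
[[0.045,-0,0,0,-0,0,0.45],[0.044,-0,0,0,-0,0,0.45],[0.034,-0.007,0.015,0,-0,0,0.45],[0.033,-0.007,0.015,0,-0,0,0.45],[0.034,-0.007,0.015,0,-0,0,0.45]]
[[0.034,-0.007,0.015,0,-0,0,0.45]]
```

```bash
python3 -m inch '[[0.032,0.005,-0.015,0,0,0,0.45],[0.031,0.005,-0.014,0,0,0,0.45],[0.031,0.006,-0.015,0,0,0,0.45],[0.044,0,0,0,0,0,0.45],[0.045,0,0,0,0,0,0.45]]'
python3 -m inch '[[0.044,0,0,0,0,0,0.45],[0.045,0,0,0,0,0,0.45],[0.044,0,0,0,0,0,0.45],[0.045,0,0,0,0,0,0.45],[0.044,0,0,0,0,0,0.45]]'
python3 -m inch '[[0.045,0,0,0,0,0,0.45],[0.044,0,0,0,0,0,0.45],[0.034,-0.007,0.015,0,0,0,0.45],[0.033,-0.007,0.015,0,0,0,0.45],[0.034,-0.007,0.015,0,0,0,0.45]]'
python3 -m inch '[[0.034,-0.007,0.015,0,0,0,0.45],[0,0,0.03,0,0,0,0.45],[0,0,0,0,0,0,0.45],[0,0,0,0,0,0,0.45]]'
python3 - <<'E'
from h import *
im=save('scene','s8')
cv2.imwrite('pics/z8.png',np.hstack([cv2.resize(im[100:210,160:270],(440,440)),cv2.copyMakeBorder(cv2.resize(im[230:350,310:450],(350,300)),0,140,0,0,0)])[...,::-1])
print(telemetry.observe()['position'],proj('scene',(.4225,.2845,.066)))
E
```

```text
clock: 19.7
position: [0.4512, -0.1608, 0.1908]
tool_rot: [3.141, 0.0, 1.57]
force: [1.3, 1.0, 0.1]
grip_width: 0.047
finger_force: 0.0
clock: 20.2
position: [0.451, 0.0617, 0.1906]
tool_rot: [3.141, -0.0, 1.571]
force: [1.0, -0.8, 0.9]
grip_width: 0.0468
finger_force: 0.0
clock: 20.7
position: [0.4299, 0.2511, 0.145]
tool_rot: [3.141, -0.0, 1.57]
force: [1.1, -0.5, 0.4]
grip_width: 0.0469
finger_force: 0.0
clock: 21.1
position: [0.4236, 0.283, 0.1007]
tool_rot: [-3.141, 0.001, 1.57]
force: [0.6, -0.4, 0.2]
grip_width: 0.0467
finger_force: 0.0
[0.42406297 0.28316147 0.10134829] [208.73604902 165.77408754]
```

View pics/z8.png

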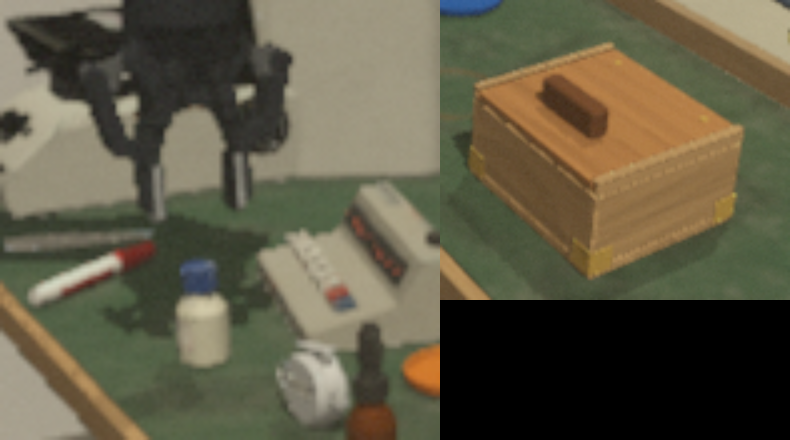

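The cover is flush shut. The oil cap is at crop (200,264), with the fingers centred above it at (197,213). I'll descend onto the cap.

```bash
python3 -m inch '[[-0.001,0,0.025,0,0,0,0.45],[0,0,0.02,0,0,0,0.45],[0,0,0.009,0,0,0,0.45],[0,0,0,0,0,0,0.45],[0,0,0,0,0,0,0.6]]' 25
python3 -m inch '[[0,0,0,0,0,0,0.85],[0,0,0,0,0,0,0.85],[0,0,0,0,0,0,0.85],[0,0,0,0,0,0,0.85]]'
```

```text
clock: 21.65
position: [0.4241, 0.283, 0.0474]
tool_rot: [3.141, -0.001, 1.57]
force: [0.3, -1.6, 0.5]
grip_width: 0.0349
finger_force: 0.0
clock: 22.05
position: [0.4241, 0.2834, 0.0474]
tool_rot: [3.14, -0.001, 1.571]
force: [0.4, -0.8, 8.4]
grip_width: 0.022
finger_force: 24.3
```

```bash
python3 -m inch '[[0,0,-0.02,0,0,0,0.85],[0,0,-0.04,0,0,0,0.85],[0,0,-0.045,0,0,0,0.85],[0,0,-0.045,0,0,0,0.85],[0,0,0,0,0,0,0.85]]'
python3 - <<'E'
from h import *
plan([(.541,-.0575,.16,1.571)],clo=.85)
E
```

```text
clock: 22.55
position: [0.4254, 0.2842, 0.2019]
tool_rot: [3.136, -0.006, 1.57]
force: [0.2, 0.0, -0.9]
grip_width: 0.0218
finger_force: 24.7
[[-0.034,0.012,0.004,0.001,-0.001,-0,0.85],[-0.034,0.011,0.004,0,-0,-0,0.85],[-0.035,0.012,0.004,0.001,-0.001,-0,0.85],[-0.034,0.011,0.004,0,-0,-0,0.85],[-0.034,0.012,0.004,0.001,-0.001,-0,0.85]]
[[-0.034,0.011,0.005,0.001,-0.001,-0,0.85],[-0.034,0.012,0.004,0,-0,-0.001,0.85],[-0.034,0.011,0.004,0.001,-0.001,0,0.85],[-0.035,0.012,0.004,0,-0,0,0.85],[-0.034,0.011,0.004,0.001,-0.001,0,0.85]]
```

```bash
python3 -m inch '[[-0.034,0.012,0.004,0,0,0,0.85],[-0.034,0.011,0.004,0,0,0,0.85],[-0.035,0.012,0.004,0,0,0,0.85],[-0.034,0.011,0.004,0,0,0,0.85],[-0.034,0.012,0.004,0,0,0,0.85]]'
python3 -m inch '[[-0.034,0.011,0.005,0,0,0,0.85],[-0.034,0.012,0.004,0,0,0,0.85],[-0.034,0.011,0.004,0,0,0,0.85],[-0.035,0.012,0.004,0,0,0,0.85],[-0.034,0.011,0.004,0,0,0,0.85]]'
python3 -m inch '[[0,0,0.04,0,0,0,0.85],[0,0,0.04,0,0,0,0.85],[0,0,0,0,0,0,0.85],[0,0,0,0,0,0,0.85]]'
python3 - <<'E'
from h import *
im=save('scene','s9');
cv2.imwrite('pics/z9.png',cv2.resize(im[120:260,240:380],(560,560),interpolation=cv2.INTER_CUBIC)[...,::-1])
print(telemetry.observe()['position'],proj('scene',(.541,-.0575,.004)),proj('scene',(.541,-.0575,.029)))
hsv=cv2.cvtColor(cv2.imread('pics/scene1.png'),cv2.COLOR_BGR2HSV);m=((hsv[...,0]>100)&(hsv[...,0]<130)&(hsv[...,1]>120)).astype(np.uint8);m[:210]=0;m[245:]=0;m[:,:290]=0;m[:,345:]=0
c=max(cv2.findContours(m,0,2)[0],key=cv2.contourArea);e=cv2.fitEllipse(c);print(e,at('scene',e[0],.008))
E
```

```text
clock: 23.05
position: [0.4816, 0.1107, 0.1766]
tool_rot: [3.141, -0.0, 1.571]
force: [1.2, 0.8, -0.2]
grip_width: 0.022
finger_force: 24.7
clock: 23.55
position: [0.5388, -0.0605, 0.1555]
tool_rot: [3.141, -0.0, 1.571]
force: [0.9, 0.2, -0.2]
grip_width: 0.0218
finger_force: 24.7
clock: 23.95
position: [0.5384, -0.0592, 0.0761]
tool_rot: [-3.141, 0.0, 1.571]
force: [0.1, -0.1, 0.7]
grip_width: 0.0216
finger_force: 24.8
[ 0.53912516 -0.05911555  0.07698338] [316.46470299 226.64535325] [316.81633958 216.40484933]
((316.8555603027344, 226.27008056640625), (17.759416580200195, 36.40327835083008), 92.80809783935547) [ 0.53817605 -0.06313072  0.008     ]
```

View pics/z9.png

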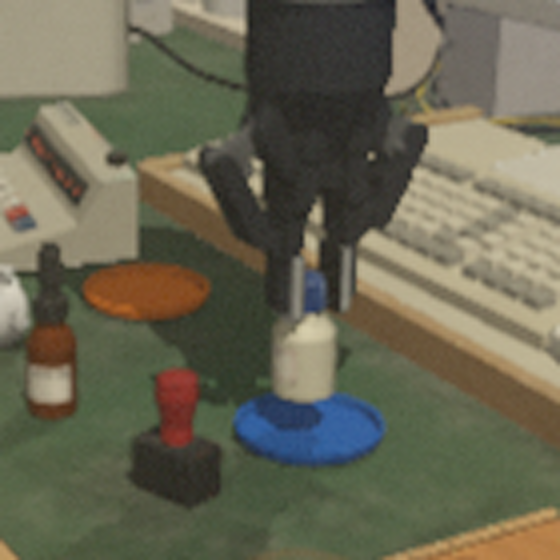

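The bottle hangs upright over the blue dish at crop (305,395), with the dish centre at (309,427). That lines up, so I'll lower it.

```bash
python3 -m inch '[[0,0.002,0.012,0,0,0,0.85],[0,0,0.01,0,0,0,0.85],[0,0,0.002,0,0,0,0.85],[0,0,0,0,0,0,0.85]]'
python3 -m inch '[[0,0,0.002,0,0,0,0.85],[0,0,0,0,0,0,0.85]]'
```

```text
clock: 24.4
position: [0.5407, -0.0589, 0.0514]
tool_rot: [3.141, -0.0, 1.571]
force: [-0.6, -0.4, 0.2]
grip_width: 0.0221
finger_force: 24.7
clock: 24.6
position: [0.5411, -0.0594, 0.0503]
tool_rot: [3.14, 0.0, 1.57]
force: [-2.0, -0.5, 15.9]
grip_width: 0.022
finger_force: 26.7
```

Touched down. I'll release, rise and go to the dropper.

```bash
python3 -m inch '[[0,0,-0.001,0,0,0,0.85],[0,0,0,0,0,0,0.6],[0,0,0,0,0,0,0.5],[0,0,0,0,0,0,0.5],[0,0,-0.03,0,0,0,0.5]]'
python3 -m inch '[[0,0,-0.04,0,0,0,0.5],[0,0,-0.04,0,0,0,0.5],[0,0,-0.02,0,0,0,0.5],[0,0,0,0,0,0,0.5]]'
python3 - <<'E'
from h import *
plan([(.430,.041,.16,1.571)],clo=.5)
E
```

```text
clock: 25.1
position: [0.5386, -0.0588, 0.0781]
tool_rot: [-3.137, 0.0, 1.571]
force: [0.3, -0.3, 1.6]
grip_width: 0.0426
finger_force: 0.0
clock: 25.5
position: [0.5417, -0.059, 0.1829]
tool_rot: [3.137, -0.0, 1.571]
force: [0.8, -0.8, 0.1]
grip_width: 0.0422
finger_force: 0.0
[[0.025,-0.028,0.006,0.001,-0,-0,0.5],[0.025,-0.028,0.005,0.001,-0,-0,0.5],[0.025,-0.028,0.006,0.001,-0,-0,0.5],[0.025,-0.028,0.006,0.001,-0,-0,0.5]]
```

```bash
python3 -m inch '[[0.025,-0.028,0.006,0,0,0,0.5],[0.025,-0.028,0.005,0,0,0,0.5],[0.025,-0.028,0.006,0,0,0,0.5],[0.025,-0.028,0.006,0,0,0,0.5],[0,0,0.025,0,0,0,0.5]]'
python3 -m inch '[[0,0,0,0,0,0,0.5],[0,0,0,0,0,0,0.5]]'
python3 - <<'E'
from h import *
im=save('scene','s10');
cv2.imwrite('pics/z10.png',cv2.resize(im[120:250,210:350],(600,557),interpolation=cv2.INTER_CUBIC)[...,::-1])
p=telemetry.observe()['position'];print(p,proj('scene',p),proj('scene',(.430,.041,.102)),proj('scene',(.430,.041,0)))
E
```

```text
clock: 26.0
position: [0.426, 0.0443, 0.1325]
tool_rot: [3.142, -0.002, 1.575]
force: [1.7, -0.5, -0.9]
grip_width: 0.0426
finger_force: 0.0
clock: 26.2
position: [0.4284, 0.0404, 0.1322]
tool_rot: [-3.14, 0.001, 1.57]
force: [0.3, 0.4, 0.8]
grip_width: 0.0426
finger_force: 0.0
[0.42886504 0.04029897 0.13258461] [249.88642877 166.92756783] [250.63462736 180.08408644] [251.9354096  222.17638226]
```

View pics/z10.png

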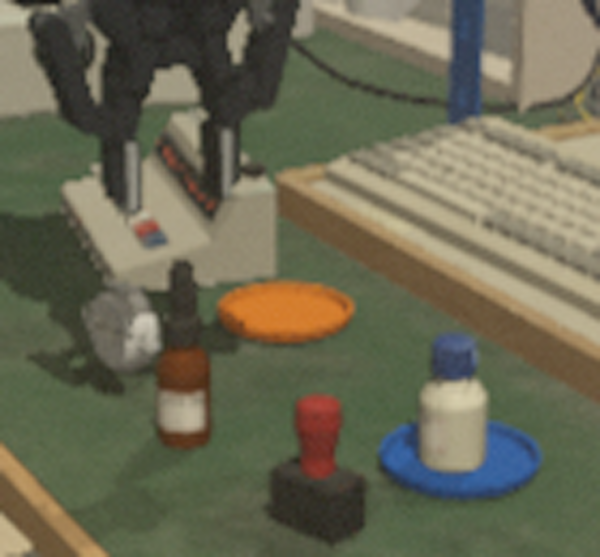

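The oil bottle stands in the blue dish at crop (453,462), with the dish centre at (460,458). The dropper bulb is at (181,266) and the fingers' midpoint is near (172,210). I'll solve for the small correction.

Run:
```python
from h import *
f=lambda x,y:(210+x/4.286-.4,120+y/4.286-.4)
print('bulb',at('scene',f(181,266),.102)[:2],'collar',at('scene',f(184,330),.064)[:2],'base',at('scene',f(184,437),0)[:2])
print('oilcap',at('scene',f(455,343),.066)[:2],'oilbase',at('scene',f(453,463),.004)[:2],'dish',at('scene',f(460,458),.008)[:2])
```

```text
bulb [0.42796111 0.03073315] collar [0.43163828 0.03726346] base [0.43260584 0.04328908]
oilcap [ 0.54178588 -0.05004192] oilbase [ 0.53603597 -0.0603466 ] dish [ 0.53778856 -0.0640004 ]
```

```bash
python3 -m inch '[[0,0.002,0.025,0,0,0,0.5],[0,0,0.025,0,0,0,0.5],[0,0,0.018,0,0,0,0.5],[0,0,0.008,0,0,0,0.5],[0,0,0,0,0,0,0.5]]' 25
python3 -m inch '[[0,0,0,0,0,0,0.65],[0,0,0,0,0,0,0.85],[0,0,0,0,0,0,0.85],[0,0,0,0,0,0,0.85],[0,0,0,0,0,0,0.85]]'
```

```text
clock: 26.75
position: [0.4306, 0.0404, 0.0561]
tool_rot: [-3.141, 0.0, 1.57]
force: [-0.2, -0.7, 0.1]
grip_width: 0.0427
finger_force: 0.0
clock: 27.25
position: [0.4313, 0.0412, 0.0571]
tool_rot: [3.14, -0.0, 1.571]
force: [0.9, 0.1, 7.8]
grip_width: 0.0197
finger_force: 24.7
```

```bash
python3 -m inch '[[0,0,-0.02,0,0,0,0.85],[0,0,-0.04,0,0,0,0.85],[0,0,-0.04,0,0,0,0.85],[0,0,-0.01,0,0,0,0.85],[0,0,0,0,0,0,0.85]]'
python3 - <<'E'
from h import *
plan([(.5605,.168,.15,1.571),(.5605,.168,.09,1.571)],clo=.85)
E
```

```text
clock: 27.75
position: [0.4311, 0.0416, 0.1677]
tool_rot: [3.139, -0.002, 1.572]
force: [1.0, 0.4, -1.2]
grip_width: 0.0198
finger_force: 24.7
[[0.025,0.026,0.004,0.001,-0,0,0.85],[0.026,0.026,0.003,0,-0.001,0,0.85],[0.025,0.026,0.004,0.001,0,0,0.85],[0.025,0.026,0.004,0,-0,0,0.85],[0.025,0.025,0.003,0.001,-0.001,0.001,0.85]]
[[0,0,0.03,0,0,-0,0.85],[0,0,0.03,0,0,-0,0.85]]
```

```bash
python3 -m inch '[[0.025,0.026,0.004,0,0,0,0.85],[0.026,0.026,0.003,0,0,0,0.85],[0.025,0.026,0.004,0,0,0,0.85],[0.025,0.026,0.004,0,0,0,0.85],[0.025,0.025,0.003,0,0,0,0.85]]'
python3 -m inch '[[0,0,0.03,0,0,0,0.85],[0,0,0.03,0,0,0,0.85],[0,0,0,0,0,0,0.85],[0,0,0,0,0,0,0.85]]'
python3 - <<'E'
from h import *
im=save('scene','s11');
cv2.imwrite('pics/z11.png',cv2.resize(im[120:250,210:350],(600,557),interpolation=cv2.INTER_CUBIC)[...,::-1])
p=telemetry.observe()['position'];print(p)
E
```

```text
clock: 28.25
position: [0.5596, 0.168, 0.1461]
tool_rot: [-3.139, 0.001, 1.571]
force: [0.2, -0.7, -0.2]
grip_width: 0.0196
finger_force: 24.7
clock: 28.65
position: [0.5589, 0.1665, 0.0877]
tool_rot: [-3.14, 0.001, 1.57]
force: [1.0, -1.0, 0.1]
grip_width: 0.0197
finger_force: 24.7
[0.55960831 0.16668554 0.08869348]
```

View pics/z11.png

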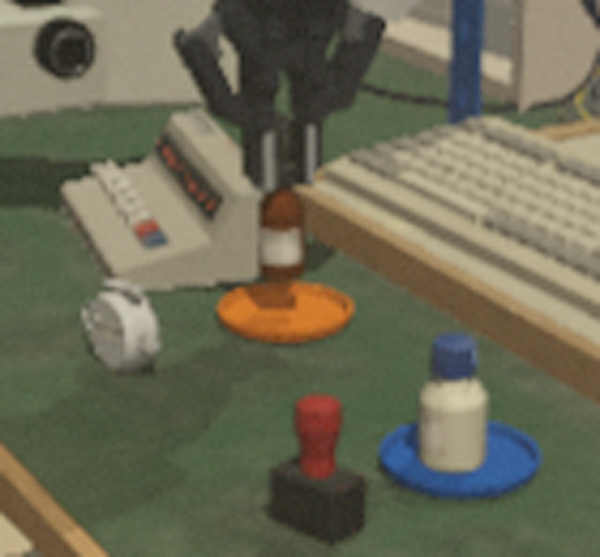

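The dropper hangs upright at crop (281,270), and the orange dish centre is at (286,311). I'll nudge it by about 2 mm and lower.

```bash
python3 -m inch '[[-0.001,0.002,0.012,0,0,0,0.85],[0,0,0.01,0,0,0,0.85],[0,0,0.003,0,0,0,0.85],[0,0,0,0,0,0,0.85]]'
python3 -m inch '[[0,0,0.002,0,0,0,0.85],[0,0,0,0,0,0,0.85]]'
```

```text
clock: 29.1
position: [0.5611, 0.1659, 0.0628]
tool_rot: [-3.141, 0.0, 1.571]
force: [0.5, 0.2, -0.7]
grip_width: 0.0199
finger_force: 24.7
clock: 29.3
position: [0.5616, 0.166, 0.0614]
tool_rot: [3.141, -0.0, 1.571]
force: [0.1, -0.2, -0.9]
grip_width: 0.0196
finger_force: 24.8
```

```bash
python3 -m inch '[[0,0,0.001,0,0,0,0.85],[0,0,0,0,0,0,0.85]]'
python3 -m inch '[[0,0,0.001,0,0,0,0.85],[0,0,0,0,0,0,0.85]]'
```

```text
clock: 29.5
position: [0.5621, 0.1662, 0.0611]
tool_rot: [3.14, -0.001, 1.571]
force: [-0.7, -0.5, 10.5]
grip_width: 0.02
finger_force: 25.4
clock: 29.7
position: [0.5629, 0.1663, 0.0607]
tool_rot: [3.138, -0.001, 1.571]
force: [1.4, -0.1, 15.6]
grip_width: 0.0196
finger_force: 26.0
```

```bash
python3 -m inch '[[0,0,-0.002,0,0,0,0.85],[0,0,0,0,0,0,0.7],[0,0,0,0,0,0,0.55],[0,0,0,0,0,0,0.5],[0,0,-0.03,0,0,0,0.5]]'
python3 -m inch '[[0,0,-0.04,0,0,0,0.5],[0,0,-0.04,0,0,0,0.5],[0,0,-0.04,0,0,0,0.5],[0,0,0,0,0,0,0.5],[0,0,0,0,0,0,0.5]]'
python3 - <<'E'
from h import *
im=save('scene','s12');
cv2.imwrite('pics/z12.png',cv2.resize(im[130:350,200:450],(682,600),interpolation=cv2.INTER_CUBIC)[...,::-1])
E
```

```text
clock: 30.2
position: [0.5596, 0.1655, 0.0888]
tool_rot: [-3.137, 0.002, 1.571]
force: [0.2, -0.3, 0.4]
grip_width: 0.0429
finger_force: 0.0
clock: 30.7
position: [0.5615, 0.1663, 0.2119]
tool_rot: [3.141, -0.001, 1.571]
force: [-0.4, 0.3, -0.4]
grip_width: 0.0425
finger_force: 0.0
```

View pics/z12.png

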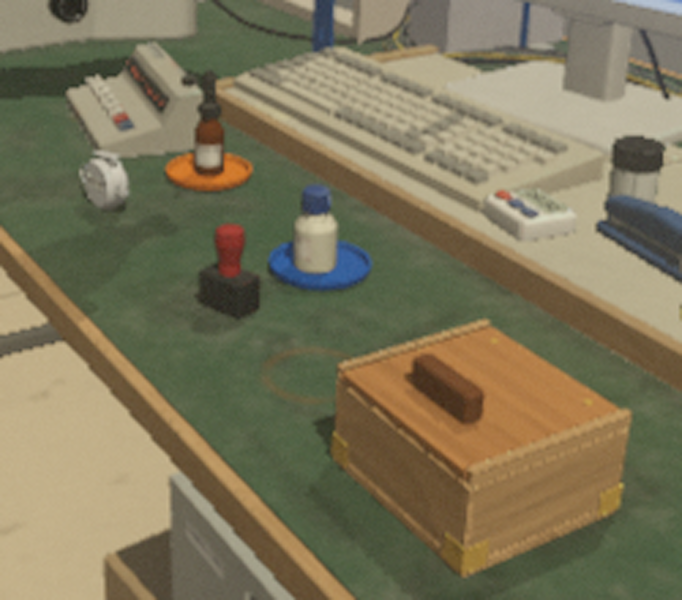

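Both bottles stand in their dishes, dropper at (208,150) and oil at (315,245). The case is shut, the stamp and counter haven't moved, and the gripper is clear.

```bash
python3 -c "from workcell import bot;print(bot.job_done())"
```

```text
the job is handed in; nothing more can be done
None
```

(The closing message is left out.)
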